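# Swing the incense case home under the altar step

## Robot

A 6-joint arm with a two-finger parallel gripper is mounted at the origin on the work surface. World frame = base frame: x ahead of the robot, y to its left, z up, the work surface at z = 0. Lengths are in m, angles in rad, forces in N, time in s.
With the tool pointing down it reaches from about 0.425 to 1.125 m from the base axis. Payload 14.9 kg.
Tool frame: the origin (TCP) lies midway between the tips of the shut fingers; the grasp point (between the pads) lies 19 mm behind it; z points along the fingers, y is the line along which they close (so a half turn about z gives the same grasp; the last joint's range is limited). The gripper opens to 91 mm and grips with 3 to 60 N. Pads are 32 mm wide; open, the fingers measure 118 mm over their backs; the gripper's body (76 mm by 178 mm) begins 60 mm behind the grasp point.
Start: joints at [-1.135, 0.379, 1.734, -0, 1.028, -0.033], TCP at [0.316, -0.624, 0.214] pointing down, gripper open.
Joint ranges: [-2.77, 2.77], [-0.74, 2.19], [0, 2.66], [-1.06, 4.2], [0.31, 2.87], [-3.08, 3.08]. Speed limits (rad/s): [1.89, 1.89, 2.39, 3.14, 3.14, 3.14].

## Interface

Orientations are given as a 3x3 rotation matrix whose columns are the frame's x, y, z axes.
In Python, from cell import r gives the robot as it stands. The module is installed in compiled form; this text tells all that it offers.
- The arm moves only by the tool jog_arm, never from a script. Its argument "series" is a list that holds one entry, the list of rows, each a list of 7 numbers: the shift along the tool's x, y, z in m, then the turn, a rotation vector about the tool's x, y, z in rad, then the finger opening in m, from 0 to 0.0912. In form: [[[dx, dy, dz, ax, ay, az, jaw], ...]]. A call has 1 to 20 rows; each row shifts and turns the commanded pose from where the row before left it, along the tool's axes as they then stand; what a row does not reach is not made up. A row lasts 1/10 s, in which the tool goes at most 50 mm and 8.59 degrees, less where a joint would pass 70% of its speed; a pose out of reach is approached as far as the arm can. A call with a gripper value outside its range is refused whole. The fingers move at their own pace and stop on an object; "squeeze" is the grip in N (left out, the last holds). Time passes only in rows, so rows that do not move let the fingers close. It gives the time, the measured TCP pose, the force, the opening and the grip force at its end, in the units of the state.
- r.state(): the state, without advancing time (a new reading comes with each control period).
- r.snapshot(name): name is "scene" or "top" or "wrist"; returns (picture, depth): 420x560x3 uint8, red, green, blue; 420x560 float32, m along the optical axis (not along the pixel's ray), 0 where there is no reading.
- r.camera_model(name): a dict with "mtx" (3x3 intrinsics, pixels), "rvec" (rotation vector, rad) and "tvec" (3), from world to camera coordinates, as OpenCV has them; the wrist camera has in their place "mount" (4x4, takes a point from camera to tool coordinates, whose origin is the TCP and whose axes are the flange's). Camera axes: x right, y down, z forward; pixel columns grow to the right and rows downward; lengths in m; the calibration is good to about 2 mm. A picture is of the moment at which its call begins: read the wrist's pose just before it. camera_model takes no time and is no camera call.
- r.close_job(): hands the job in; it is judged then, once.
Trained networks look in the newest picture that a camera, given by its name, has taken for a name from the list of things; names that differ only in an ending like _2 or _b are one class to them, and where a whole thing is asked for, a point or a joint stands for the part that bears it (a point fixed in the world has none). Each returns a list of dicts, best first, with "confidence" (0 to 1); they miss things now and then, are a little off and sometimes report something else, mostly with a low value. They report only what shows in the picture. A call takes as long as a camera call.
- r.cut_out(camera, name): "pixels" (420x560 bool, what is visible of it) and "position" ([row, column] in pixels, amid what is visible of it).
The state is a dict: "t": time; "q": joint angles; "joint_vel": joint speeds; "effort": joint torques, N m; "position": TCP position; "tool_rot": TCP orientation; "wrist_force": force on the tool from outside, world axes, zero at the start; "ft_torque": the same for the moment, N m; "opening": opening from 0.0 (shut) to 1.0 (fully open); "grip_force": force on a finger pad.
Only numpy, scipy, OpenCV 4.12 (cv2) and the standard library are available. Lean on these libraries where they do the work, as an engineer would, in place of code of your own. Each camera call takes 0.05 s, during which the arm holds its last target. There are 200 camera calls.

## Task

Put the long teak incense case away on the red shelf. Lift it over the shelf's front lip and set it down on the deck lying flat and at a clear slant, with one end tucked under the slatted step at the back, and let go of it; then push near its other end to swing it about the tucked end, until it lies flush along the back stop under the step, between the step's two legs. Leave the case lying there and do not shift or tip the bell, cup, censer or fish block.

Things in the scene. Friction and masses are not known exactly. Their poses are not given: they have to be found in the camera images.
- case: Long closed teak incense-stick case, a plain box 190 long x 38 wide x 32 mm high with two thin brass bands; both ends alike, 0.15 to 0.31 kg. It starts flat on the table to the left of the shelf. Origin: centre of its underside; x along its length, y across, z up.
- case_end_a (a point): Centre of the case's end face at its +x end (95 mm from the middle, 16 mm above its underside).
- case_end_b (a point): Centre of the case's end face at its -x end (95 mm from the middle, 16 mm above its underside).
- shelf: Fixed low red-lacquered shelf on the table, 223 mm deep x 430 mm wide, with a lip at the front and ends and a dark rosewood slatted step and stop at the back. Origin: on the table plane; x points to its back (away from the robot), y along its width, z up. The deck's top is at z = 15 mm. The case's place is flat on the deck along the back stop, between the step's legs.
- shelf_lip (a point): Middle of the front lip's top edge, at x = -119, y = 0, z = 40 mm in the shelf's frame. The lip is 8 mm thick and rises 25 mm above the deck; it runs along the front (inner face at x = -115 mm) and both ends of the shelf (inner faces at y = +-207 mm).
- shelf_stop (a point): Middle of the back stop's front face where it meets the deck, at x = 90, y = 0, z = 15 mm in the shelf's frame. The stop is a low rail along y, 18 mm high above the deck.
- shelf_step (a point): Middle of the step's front edge, at its underside: x = 60, y = 0, z = 63 mm in the shelf's frame. The step is two slats along y, each 10 x 300 mm and 10 mm thick, centred on x = 65 and x = 95 mm, underside 48 mm above the deck: it overhangs the deck 30 mm in front of the stop. Its two legs, 14 mm thick, stand at x = 60 to 100 mm, inner faces at y = +-130 mm.
- bell: Bystander: brass hand bell with turned teak handle, 56 mm diameter, 100 mm tall, standing on one end of the shelf deck, about 176 mm from the shelf's middle (left or right). Origin: centre of its underside.
- cup: Bystander: white porcelain offering cup, 52 mm diameter, 45 mm tall, standing on the other end of the shelf deck. Origin: centre of its underside.
- censer: Bystander: squat bronze tripod censer, 100 mm diameter (about 116 mm over its two lugs), about 107 mm tall, on the table to the right, nearer the robot. Origin: centre of its underside.
- fish_block: Bystander: round hollow rosewood fish block, about 115 mm diameter, 90 mm tall, on the table to the far left. Origin: centre of its underside.

How it is judged:
By the outcome, as a careful person would: the job done as asked, in the order asked, and still so for the second after the job is handed in, with the robot touching nothing.
It also fails if it takes over 64 s, if anything falls off the work surface, if the arm or the gripper's body presses on something with over 40 N, if the wrist force passes 120 N, or if a joint passes its speed limit or range.

## Working session

There is one attempt and no reset: what is moved stays moved. The work goes in short steps, Python scripts to look and compute and a tool call to move; the robot and the scene stay as the last step left them, time stands still between calls to the robot, and variables do not carry over. Pictures are saved under pics/ and viewed, at most 10 in all, crops included, and the job is handed in when it is done.

Besides the shell and the picture viewer there is one more tool, called after "Request:" as name(argument=value, ...), one argument or row to a line, values as JSON. jog_arm: Moves the arm, as the interface text tells. Its arguments: {"type":"object","properties":{"series":{"type":"array"},"squeeze":{"type":"number"}},"required":["series"]}

```bash
mkdir -p pics
cat > h.py <<'E'
import numpy as np, cv2
from cell import r
def cam(n):
    m=r.camera_model(n); R=cv2.Rodrigues(np.array(m["rvec"],float))[0]; return np.array(m["mtx"]),R,np.array(m["tvec"],float).ravel()
def pts(n,mask,depth):
    K,R,t=cam(n); v,u=np.nonzero(mask&(depth>0)); z=depth[v,u]
    c=np.stack([(u-K[0,2])/K[0,0]*z,(v-K[1,2])/K[1,1]*z,z],1); return (c-t)@R
E
python3 - <<'E'
from h import *
for n in ["top","scene"]:
    p,d=r.snapshot(n); cv2.imwrite(f"pics/{n}0.png",p[:,:,::-1]); np.save(f"{n}0.npy",d)
    for o in ["case","shelf","bell","cup","censer","fish_block"]:
        L=r.cut_out(n,o)
        for e in L[:2]:
            P=pts(n,e["pixels"],d); 
            if len(P)<10: continue
            top=P[P[:,2]>np.percentile(P[:,2],95)-.008]
            (c,s,a)=cv2.minAreaRect((top[:,:2]*1000).astype(np.float32))
            print(n,o,round(e["confidence"],2),np.round(e["position"]),len(P),"med",P.mean(0).round(3),"z95",np.percentile(P[:,2],95).round(3),"rect",np.round(c),np.round(s),round(a,1))
print(r.state())
E
```

```text
top case 0.85 [219. 166.] 1235 med [0.464 0.301 0.03 ] z95 0.036 rect [465. 305.] [190.  40.] 10.9
top shelf 0.62 [171. 328.] 13689 med [ 0.575 -0.121  0.023] z95 0.072 rect [ 659. -123.] [ 95. 314.] 3.6
top bell 0.92 [183. 394.] 360 med [ 0.538 -0.285  0.055] z95 0.113 rect [ 542. -291.] [16. 15.] 85.4
top censer 0.89 [277. 418.] 1380 med [ 0.299 -0.334  0.081] z95 0.09 rect [ 297. -341.] [85. 86.] 62.2
top censer 0.41 [163. 262.] 293 med [0.597 0.055 0.037] z95 0.062 rect [593.  55.] [49. 45.] 24.8
top fish_block 0.9 [134. 161.] 1507 med [0.676 0.304 0.075] z95 0.09 rect [676. 317.] [74. 94.] 61.5
scene case 0.62 [306. 361.] 1810 med [0.472 0.31  0.027] z95 0.034 rect [461. 305.] [192.  39.] 11.2
scene shelf 0.86 [224. 219.] 10170 med [ 0.575 -0.091  0.024] z95 0.072 rect [ 658. -131.] [301.  41.] 82.5
scene bell 0.71 [173. 196.] 400 med [ 0.544 -0.281  0.051] z95 0.107 rect [ 542. -289.] [16. 17.] 81.8
scene cup 0.74 [253. 248.] 422 med [0.591 0.055 0.044] z95 0.06 rect [590.  56.] [49. 46.] 57.1
scene censer 0.62 [130. 256.] 821 med [ 0.306 -0.324  0.067] z95 0.089 rect [ 294. -3
[... 356 characters left out ...]
3122370e-02]), 'joint_vel': array([-1.46532957e-03, -1.08074498e-05,  6.30741964e-04, -1.96185253e-03,
        1.09332203e-03,  9.14738617e-05]), 'effort': array([-8.30665322e-04, -7.63560319e+01, -4.34690452e+01,  6.50594523e-02,
        3.91014281e-02,  2.42631575e-05]), 'position': array([ 0.31625515, -0.62451292,  0.21393634]), 'tool_rot': array([[ 8.92127015e-01,  4.51784671e-01,  1.00117701e-05],
       [ 4.51784670e-01, -8.92127015e-01,  1.09594768e-05],
       [ 1.38830942e-05, -5.25408108e-06, -1.00000000e+00]]), 'wrist_force': array([-0.03140133, -0.07768025, -0.57208417]), 'ft_torque': array([-0.04212539,  0.01455941,  0.03531905]), 'grip_force': 0.0, 'opening': 1.000377880745712}
```

View pictures.

Run:
```python
from h import *
for n in ["top","scene"]:
    d=np.load(n+"0.npy"); P=pts(n,d>0,d)
    Q=P[(abs(P[:,2]-.073)<.005)&(P[:,0]>.58)&(P[:,0]<.75)&(abs(P[:,1]+.13)<.2)]
    # robust: cluster around step
    for it in range(3):
        c,s,a=cv2.minAreaRect((Q[:,:2]*1000).astype(np.float32)); 
        th=np.radians(a if s[0]>s[1] else a+90); u=np.array([np.cos(th),np.sin(th)]); print(n,len(Q),np.round(c,1),np.round(s,1),np.degrees(th))
        m=np.median(Q[:,:2],0); w=(Q[:,:2]-m)@np.array([-u[1],u[0]]); Q=Q[(abs(w)<.026)]
    C=P[(P[:,0]>.35)&(P[:,0]<.58)&(P[:,1]>.22)&(P[:,1]<.4)&(abs(P[:,2]-.032)<.006)]
    print("case",cv2.minAreaRect((C[:,:2]*1000).astype(np.float32)))
    L=P[(abs(P[:,2]-.04)<.003)&(P[:,0]<.56)&(P[:,0]>.4)&(P[:,1]<.08)&(P[:,1]>-.3)]
    c,s,a=cv2.minAreaRect((L[:,:2]*1000).astype(np.float32)); print("lip",len(L),c,s,a, np.degrees(np.arctan(np.polyfit(L[:,1],L[:,0],1))))
```

```text
top 977 [ 661.2 -131.1] [298.4  41.4] 82.5085220336914
top 977 [ 661.2 -131.1] [298.4  41.4] 82.5085220336914
top 977 [ 661.2 -131.1] [298.4  41.4] 82.5085220336914
case ((465.051025390625, 304.68817138671875), (190.476318359375, 39.51438522338867), 10.850630760192871)
lip 421 (518.97412109375, -117.03085327148438) (380.5703125, 120.84619903564453) 82.6329574584961 [ 3.9053611  25.42649892]
scene 716 [ 658.3 -130.6] [300.9  40.5] 82.53018951416016
scene 716 [ 658.3 -130.6] [300.9  40.5] 82.53018951416016
scene 716 [ 658.3 -130.6] [300.9  40.5] 82.53018951416016
case ((461.0539855957031, 304.883544921875), (192.3995819091797, 39.15298843383789), 11.181645393371582)
lip 313 (475.30718994140625, -108.28964233398438) (126.28455352783203, 368.5033874511719) 6.711756706237793 [ 1.00281845 25.29310773]
```

View pics/top0.png

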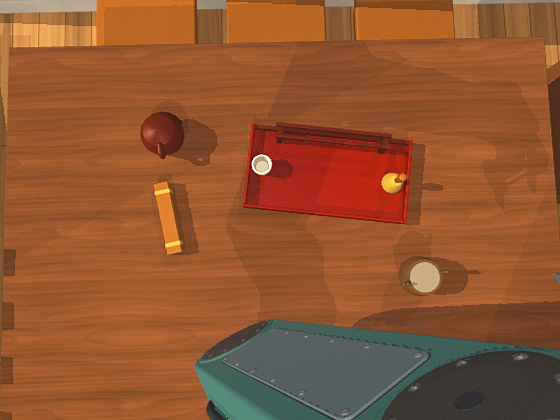

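View pics/scene0.png

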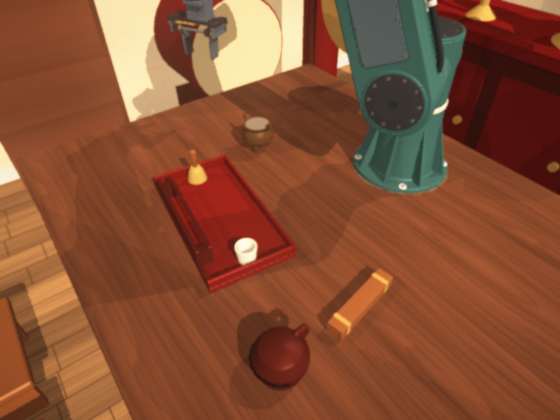

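Top view: the case is at (219,166), the shelf at (171,328), the cup at its left end (165,262) and the bell at its right end (183,394). The scene view agrees. Shelf yaw is about -7.5° with its origin near (0.580,-0.120), and the case axis is at about 11°. I'll tuck the case's far end on the cup side.

Request:
jog_arm(
  series=[
    [[0.0405,-0.0214,-0.0036,0,0,0,0.0912],[0.0405,-0.0214,-0.0036,0,0,0,0.0912],[0.0405,-0.0214,-0.0036,0,0,0,0.0912],[0.0405,-0.0214,-0.0036,0,0,0,0.0912],[0.0405,-0.0214,-0.0036,0,0,0,0.0912],[0.0405,-0.0214,-0.0036,0,0,0,0.0912],[0.0405,-0.0214,-0.0036,0,0,0,0.0912],[0.0405,-0.0214,-0.0036,0,0,0,0.0912],[0.0405,-0.0214,-0.0036,0,0,0,0.0912],[0.0405,-0.0214,-0.0036,0,0,0,0.0912],[0.0122,-0.0437,0,0,0,0,0.0912],[0.0122,-0.0437,0,0,0,0,0.0912],[0.0122,-0.0437,0,0,0,0,0.0912],[0.0122,-0.0437,0,0,0,0,0.0912],[0.0122,-0.0437,0,0,0,0,0.0912],[0.0122,-0.0437,0,0,0,0,0.0912],[0.0122,-0.0437,0,0,0,0,0.0912],[0.0122,-0.0437,0,0,0,0,0.0912],[0.0122,-0.0437,0,0,0,0,0.0912]],
  ],
  squeeze=40,
)

```text
t: 2.6
position: [0.5005, 0.1516, 0.2503]
tool_rot: [[0.892, 0.452, 0.001], [0.452, -0.892, 0.0], [0.001, 0.0, -1.0]]
wrist_force: [1.3, 0.2, -0.1]
opening: 0.997
grip_force: 0.0
```

Request:
jog_arm(
  series=[
    [[0.0013,-0.0413,0.0125,0,0,0,0.0912],[0.0013,-0.0413,0.0125,0,0,0,0.0912],[0.0013,-0.0413,0.0125,0,0,0,0.0912],[0.0013,-0.0413,0.0125,0,0,0,0.0912],[0,0,0,0,0,0.14,0.0912],[0,0,0,0,0,0.14,0.0912],[0,0,0,0,0,0,0.0912],[0,0,0,0,0,0,0.0912]],
  ],
)

```text
t: 3.4
position: [0.4312, 0.2995, 0.2]
tool_rot: [[0.981, 0.192, 0.0], [0.192, -0.981, 0.0], [0.0, -0.0, -1.0]]
wrist_force: [0.5, -0.3, 0.5]
opening: 1.001
grip_force: 0.0
```

```bash
cat >> h.py <<'E'
def wristpts():
    s=r.state(); p,d=r.snapshot("wrist"); m=r.camera_model("wrist"); K=np.array(m["mtx"]); M=np.array(m["mount"])
    v,u=np.indices(d.shape); c=np.stack([(u-K[0,2])/K[0,0]*d,(v-K[1,2])/K[1,1]*d,d],-1)
    W=(c@M[:3,:3].T+M[:3,3])@np.array(s["tool_rot"]).T+np.array(s["position"])
    return s,p,d,W
def goal(s,xyz,axis_deg):
    """tool deltas to bring TCP to xyz and tool x to axis_deg"""
    R=np.array(s["tool_rot"]); cur=np.degrees(np.arctan2(R[1,0],R[0,0]))
    print("tcp",s["position"].round(4),"toolx deg",round(cur,2),"tilt",R[:,2].round(4),"delta tool",(R.T@(np.array(xyz)-s["position"])).round(4),"az",round(np.radians(cur-axis_deg),4))
E
python3 - <<'E'
from h import *
s,p,d,W=wristpts(); cv2.imwrite("pics/w1.png",p[:,:,::-1])
m=(d>0)
for e in r.cut_out("wrist","case")[:1]:
    k=e["pixels"]&m&(abs(W[...,2]-.032)<.008); Q=W[k]; print(e["confidence"],len(Q),np.median(Q[:,2]),cv2.minAreaRect((Q[:,:2]*1000).astype(np.float32)))
goal(s,[.4286,.2984,.2],10.9)
E
```

```text
0.85 7961 0.0314151937701492 ((461.08099365234375, 304.4375305175781), (189.16485595703125, 38.30379104614258), 10.970412254333496)
tcp [0.4312 0.2995 0.2   ] toolx deg 11.05 tilt [ 1.e-04  1.e-04 -1.e+00] delta tool [-0.0028  0.0006  0.    ] az 0.0026
```

Request:
jog_arm(
  series=[
    [[-0.0047,0.0008,0.03,0,0,0,0.0912],[0,0,0.04,0,0,0,0.0912],[0,0,0.04,0,0,0,0.0912],[0,0,0.035,0,0,0,0.0912],[0,0,0.03,0,0,0,0.0912],[0,0,0.015,0,0,0,0.0912],[0,0,0.005,0,0,0,0.0912],[0,0,0,0,0,0,0.03],[0,0,0,0,0,0,0.03],[0,0,0,0,0,0,0.03],[0,0,0,0,0,0,0.03],[0,0,0,0,0,0,0.03],[0,0,0,0,0,0,0.03],[0,0,0,0,0,0,0.03]],
  ],
  squeeze=45,
)

```text
t: 4.9
position: [0.4267, 0.2979, 0.005]
tool_rot: [[0.982, 0.188, 0.0], [0.188, -0.982, 0.0], [0.0, -0.0, -1.0]]
wrist_force: [-1.0, -2.0, 0.9]
opening: 0.417
grip_force: 1.1
```

Request:
jog_arm(
  series=[
    [[0,0,0,0,0,0,0.03],[0,0,0,0,0,0,0.03],[0,0,-0.01,0,0,0,0.03],[0,0,-0.025,0,0,0,0.03],[0,0,-0.03,0,0,0,0.03],[0,0,-0.03,0,0,0,0.03],[0,0,-0.03,0,0,0,0.03],[0,0,-0.025,0,0,0,0.03],[0,0,-0.01,0,0,0,0.03],[0,0,0,0,0,0,0.03]],
  ],
)

```text
t: 5.9
position: [0.4271, 0.2982, 0.1661]
tool_rot: [[0.982, 0.188, 0.002], [0.188, -0.982, 0.001], [0.002, -0.001, -1.0]]
wrist_force: [-0.6, -0.9, -2.4]
opening: 0.415
grip_force: 45.0
```

Request:
jog_arm(
  series=[
    [[0.001,0.015,0,0,0,0,0.03],[0.002,0.03,0,0,0,0,0.03],[0.0027,0.0382,0,0,0,0,0.03],[0.0027,0.0382,0,0,0,0,0.03],[0.0027,0.0382,0,0,0,0,0.03],[0.0027,0.0382,0,0,0,0,0.03],[0.0027,0.0382,0,0,0,0,0.03],[0.0027,0.0382,0,0,0,0,0.03],[0.0027,0.0382,0,0,0,0,0.03],[0.0027,0.0382,0,0,0,0,0.03],[0.0027,0.0382,0,0,0,0,0.03],[0.002,0.025,0,0,0,0,0.03],[0.001,0.0134,0,0,0,-0.04,0.03],[0,0,0,0,0,-0.1,0.03],[0,0,0,0,0,-0.12,0.03],[0,0,0,0,0,-0.12,0.03],[0,0,0,0,0,-0.12,0.03],[0,0,0,0,0,-0.1,0.03],[0,0,0,0,0,-0.037,0.03],[0,0,0,0,0,0,0.03]],
  ],
)

```text
t: 7.9
position: [0.5354, -0.1164, 0.1633]
tool_rot: [[0.678, 0.735, -0.003], [0.735, -0.678, 0.001], [-0.001, -0.002, -1.0]]
wrist_force: [0.4, 0.6, -3.2]
opening: 0.414
grip_force: 45.0
```

Run:
```python
from h import *
s,p,d,W=wristpts(); cv2.imwrite("pics/w2.png",p[:,:,::-1])
k=(d>0)
A=np.array(s["tool_rot"])
# case top pts in tool frame
for e in r.cut_out("wrist","case")[:1]:
    Q=W[e["pixels"]&k]; T=(Q-s["position"])@A; print(e["confidence"],len(Q),T.min(0).round(3),T.max(0).round(3),"slope z vs x",np.polyfit(T[:,0],T[:,2],1))
th=np.radians(-7.5);R=np.array([[np.cos(th),-np.sin(th)],[np.sin(th),np.cos(th)]])
P=W[k]; S=np.c_[(P[:,:2]-[.5804,-.1204])@R,P[:,2]]
Q=S[(abs(S[:,2]-.073)<.006)&(abs(S[:,0]-.08)<.04)&(abs(S[:,1])<.17)]; print("step",len(Q),np.percentile(Q,[1,50,99],axis=0).round(4) if len(Q) else "", cv2.minAreaRect((Q[:,:2]*1000).astype(np.float32)) if len(Q) else "")
Q=S[(abs(S[:,2]-.040)<.004)&(abs(S[:,0]+.119)<.02)]; print("lip",len(Q),np.percentile(Q,[5,50,95],axis=0).round(4) if len(Q) else "")
Q=S[(abs(S[:,0])<.05)&(S[:,2]<.03)]; print("deck z",np.median(Q[:,2]) if len(Q) else "")
goal(s,[.5365,-.1164,.165],47.5); print(s["opening"],s["grip_force"])
```

```text
0.75 28843 [-0.16  -0.046 -0.096] [0.153 0.041 0.165] slope z vs x [-0.00685013 -0.0253183 ]
step 9862 [[ 0.058  -0.1447  0.0674]
 [ 0.0879 -0.0148  0.0723]
 [ 0.0973  0.089   0.0741]] ((77.9147720336914, -27.115264892578125), (40.79686737060547, 248.81297302246094), 0.12096015363931656)
lip 2989 [[-0.1237  0.0149  0.0369]
 [-0.1194  0.1293  0.039 ]
 [-0.1078  0.2091  0.0404]]
deck z 0.014502100842042481
tcp [ 0.5354 -0.1164  0.1633] toolx deg 47.33 tilt [-2.6e-03  5.0e-04 -1.0e+00] delta tool [ 0.0008  0.0008 -0.0017] az -0.003
0.41446643307891784 44.99837279319763
```

View pics/w2.png

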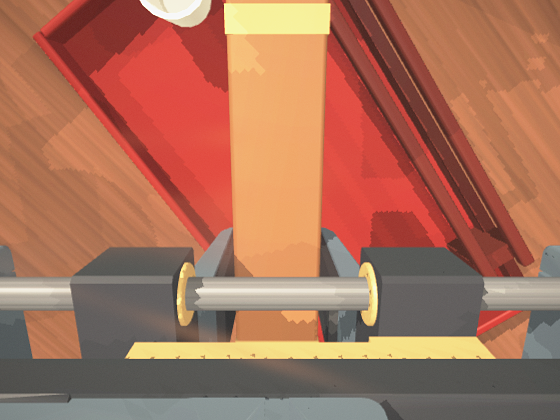

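The wrist view shows the case level in the grip, with its band end at (17,277). The cup is clear at (5,180) and the step runs on the right from (0,370) to (280,520). The case is ready to lower in front of the step.

Request:
jog_arm(
  series=[
    [[0.0004,0.0004,0.015,0,0,0,0.03],[0.0004,0.0004,0.025,0,0,0,0.03],[0,0,0.03,0,0,0,0.03],[0,0,0.03,0,0,0,0.03],[0,0,0.022,0,0,0,0.03],[0,0,0.012,0,0,0,0.03],[0,0,0.003,0,0,0,0.03],[0,0,0,0,0,0,0.03]],
  ],
)

```text
t: 8.8
position: [0.5378, -0.116, 0.0278]
tool_rot: [[0.678, 0.735, -0.0], [0.735, -0.678, 0.0], [-0.0, -0.0, -1.0]]
wrist_force: [-0.1, 0.2, -1.7]
opening: 0.416
grip_force: 45.0
```

Run:
```python
from h import *
s=r.state(); goal(s,[.5742,-.1214,.026],47.5); print(s["wrist_force"])
```

```text
tcp [ 0.5378 -0.116   0.0278] toolx deg 47.3 tilt [-3.e-04  1.e-04 -1.e+00] delta tool [0.0207 0.0305 0.0018] az -0.0034
[-0.11538245  0.16208812 -1.70095651]
```

Request:
jog_arm(
  series=[
    [[0.001,0.0015,0.001,0,0,0,0.03],[0.003,0.0045,0,0,0,0,0.03],[0.004,0.006,0,0,0,0,0.03],[0.004,0.006,0,0,0,0,0.03],[0.004,0.006,0,0,0,0,0.03],[0.003,0.0045,0,0,0,0,0.03],[0.0017,0.002,0,0,0,0,0.03],[0,0,0,0,0,0,0.03],[0,0,0.003,0,0,0,0.03],[0,0,0.002,0,0,0,0.03],[0,0,0.001,0,0,0,0.03],[0,0,0,0,0,0,0.03]],
  ],
)

```text
t: 10.0
position: [0.5739, -0.1214, 0.0207]
tool_rot: [[0.678, 0.735, -0.0], [0.735, -0.678, 0.0], [-0.0, -0.0, -1.0]]
wrist_force: [-0.3, -0.3, -1.9]
opening: 0.416
grip_force: 45.0
```

Request:
jog_arm(
  series=[
    [[0,0,0.0005,0,0,0,0.03],[0,0,0.0005,0,0,0,0.03],[0,0,0,0,0,0,0.03]],
  ],
)

```text
t: 10.3
position: [0.5742, -0.1214, 0.0201]
tool_rot: [[0.678, 0.735, 0.0], [0.735, -0.678, -0.0], [0.0, 0.0, -1.0]]
wrist_force: [-0.6, 0.1, 0.0]
opening: 0.414
grip_force: 45.0
```

Request:
jog_arm(
  series=[
    [[0,0,0,0,0,0,0.046],[0,0,0,0,0,0,0.052],[0,0,0,0,0,0,0.054],[0,0,0,0,0,0,0.054],[0,0,-0.01,0,0,0,0.054],[0,0,-0.03,0,0,0,0.054],[0,0,-0.04,0,0,0,0.054],[0,0,-0.04,0,0,0,0.054],[0,0,-0.02,0,0,0,0.054],[0,0,0,0,0,0,0.054],[0,0,0,0,0,0,0.0]],
  ],
)

```text
t: 11.4
position: [0.5741, -0.1214, 0.1603]
tool_rot: [[0.678, 0.735, 0.001], [0.735, -0.678, -0.0], [0.0, 0.001, -1.0]]
wrist_force: [-0.9, -0.2, -0.8]
opening: 0.538
grip_force: 0.0
```

```bash
cat >> h.py <<'E'
def sh(W):
    th=np.radians(-7.5);R=np.array([[np.cos(th),-np.sin(th)],[np.sin(th),np.cos(th)]])
    return np.concatenate([(W[...,:2]-[.5804,-.1204])@R,W[...,2:]],-1)
E
python3 - <<'E'
from h import *
s,p,d,W=wristpts(); S=sh(W); cv2.imwrite("pics/w3.png",p[:,:,::-1])
for e in r.cut_out("wrist","case")[:2]:
    Q=S[e["pixels"]&(d>0)&(abs(S[...,2]-.047)<.006)]; print(e["confidence"],len(Q),np.median(Q[:,2]),cv2.minAreaRect((Q[:,:2]*1000).astype(np.float32)))
    print(cv2.boxPoints(cv2.minAreaRect((Q[:,:2]*1000).astype(np.float32))).round())
goal(s,[.5742,-.1214,.16],47.5)
E
```

```text
0.9 10437 0.04644139811110386 ((13.4857177734375, 27.819244384765625), (189.17445373535156, 38.28276443481445), 54.862098693847656)
[[-57. -39.]
 [-25. -61.]
 [ 84.  94.]
 [ 52. 116.]]
tcp [ 0.5741 -0.1214  0.1603] toolx deg 47.32 tilt [ 8.e-04 -2.e-04 -1.e+00] delta tool [0.     0.0001 0.0003] az -0.0032
```

View pics/w3.png

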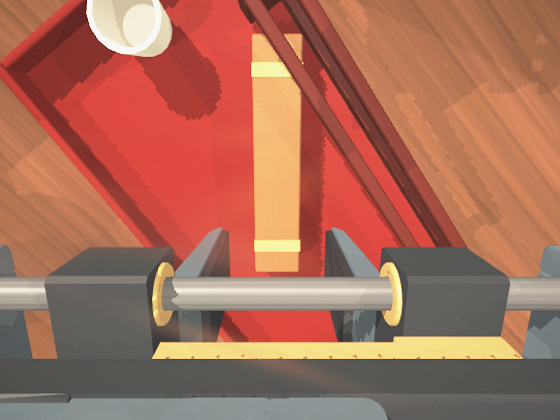

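The case lies at a clear slant of about 35° with its end under the step: wrist view end at (40,277), beneath the front slat. In the shelf frame its centre is about (13.5,27.8) mm. I'll push with the opened fingertips spread along the front face, the outer finger near the free end, so the case pivots about its tucked end.

Request:
jog_arm(
  series=[
    [[0.0015,-0.028,0,0,0,0,0.0912],[0.0016,-0.028,0,0,0,0,0.0912],[0,0,0,0,0,-0.142,0.0912],[0,0,0,0,0,-0.143,0.0912],[0,0,0,0,0,-0.143,0.0912],[0,0,0,0,0,-0.143,0.0912],[0,0,0,0,0,-0.143,0.0912],[0,0,0,0,0,-0.143,0.0912],[0,0,0,0,0,-0.143,0.0912],[0,0,0,0,0,-0.143,0.0912],[0,0,0,0,0,-0.143,0.0912],[0,0,0,0,0,-0.143,0.0912],[0,0,0,0,0,-0.143,0.0912],[0,0,0,0,0,0,0.0912]],
  ],
)

```text
t: 12.9
position: [0.5345, -0.081, 0.1587]
tool_rot: [[-0.738, 0.675, -0.002], [0.675, 0.738, 0.0], [0.002, -0.001, -1.0]]
wrist_force: [-0.2, 0.1, 0.2]
opening: 1.002
grip_force: 0.0
```

Run:
```python
from h import *
s=r.state(); goal(s,[.5351,-.0812,.022],137.4)
```

```text
tcp [ 0.5345 -0.081   0.1587] toolx deg 137.52 tilt [-2.1e-03  4.0e-04 -1.0e+00] delta tool [-0.0008  0.0005  0.1367] az 0.0022
```

Lower, then approach the face (the gap should be about 20 mm).

Request:
jog_arm(
  series=[
    [[0,0,0.02,0,0,0,0.0912],[0,0,0.035,0,0,0,0.0912],[0,0,0.035,0,0,0,0.0912],[0,0,0.025,0,0,0,0.0912],[0,0,0.015,0,0,0,0.0912],[0,0,0.006,0,0,0,0.0912],[0,0,0,0,0,0,0.0912],[-0.004,0,0,0,0,0,0.0912],[-0.004,0,0,0,0,0,0.0912],[-0.004,0,0,0,0,0,0.0912],[-0.004,0,0,0,0,0,0.0912],[0,0,0,0,0,0,0.0912]],
  ],
)

```text
t: 14.1
position: [0.5476, -0.0924, 0.0243]
tool_rot: [[-0.736, 0.677, 0.001], [0.677, 0.736, -0.0], [-0.001, 0.0, -1.0]]
wrist_force: [-0.1, 0.8, -0.5]
opening: 1.0
grip_force: 0.0
```

Run:
```python
from h import *
s=r.state(); print(s["wrist_force"],s["position"],sh(s["position"]))
p,d=r.snapshot("top"); print([ (e["confidence"],cv2.minAreaRect((Q:=sh(pts("top",e["pixels"],d)))[abs(Q[:,2]-.047)<.008][:,:2].astype(np.float32)*1000)) for e in r.cut_out("top","case")[:1]])
cv2.imwrite("pics/t2.png",cv2.resize(p[90:250,200:460,::-1],None,fx=3,fy=3))
```

```text
[-0.13493126  0.76331872 -0.51373076] [ 0.5476379  -0.0924247   0.02431781] [-0.03613332  0.02345965  0.02431781]
[(0.6, ((58.57268142700195, 98.35581970214844), (24.804828643798828, 26.365381240844727), 51.155452728271484))]
```

View pics/t2.png

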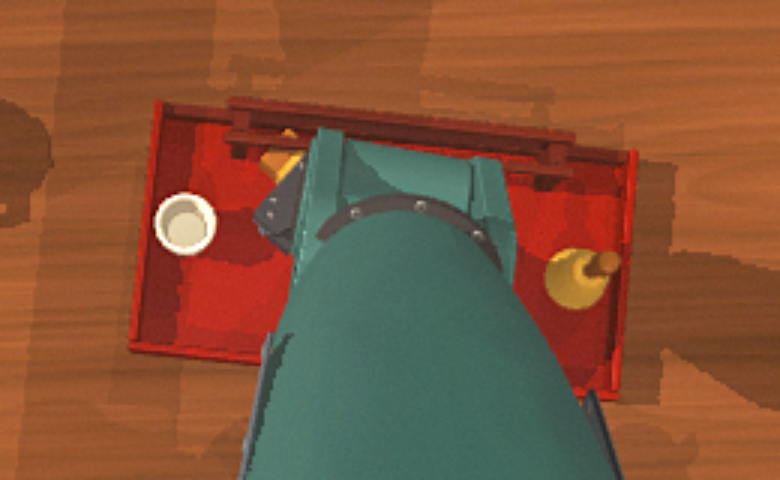

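The top view mostly shows the arm; the tucked end still shows under the step at crop (150,285), and bell and cup are untouched. Next comes the first half of the swing about the tucked end.

Request:
jog_arm(
  series=[
    [[-0.0015,0,0.001,0,0,0,0.0912],[-0.0015,0,0.001,0,0,0,0.0912],[-0.0038,-0.001,0,0,0,-0.03,0.0912],[-0.0038,-0.001,0,0,0,-0.03,0.0912],[-0.0038,-0.001,0,0,0,-0.03,0.0912],[-0.0038,-0.001,0,0,0,-0.03,0.0912],[-0.0038,-0.001,0,0,0,-0.03,0.0912],[-0.0038,-0.001,0,0,0,-0.03,0.0912],[-0.0038,-0.001,0,0,0,-0.03,0.0912],[-0.0038,-0.001,0,0,0,-0.03,0.0912],[0,0,0,0,0,0,0.0912]],
  ],
)

```text
t: 15.3
position: [0.5688, -0.1187, 0.0218]
tool_rot: [[-0.876, 0.482, -0.0], [0.482, 0.876, 0.0], [0.0, -0.0, -1.0]]
wrist_force: [-0.1, -0.1, -0.9]
opening: 1.002
grip_force: 0.0
```

Run:
```python
from h import *
s,p,d,W=wristpts(); S=sh(W); cv2.imwrite("pics/w4.png",p[:,:,::-1]); print(s["wrist_force"],sh(s["position"]))
for n,dd,SS in [("wrist",d,S)]+[(n,(sn:=r.snapshot(n))[1],None) for n in ["scene"]]:
  for e in r.cut_out(n,"case")[:1]:
    Q=S[e["pixels"]&(d>0)] if n=="wrist" else sh(pts(n,e["pixels"],dd))
    Q=Q[abs(Q[:,2]-.047)<.006]; print(n,e["confidence"],len(Q))
    if len(Q)>5:
        b=cv2.minAreaRect((Q[:,:2]*1000).astype(np.float32)); print(b,cv2.boxPoints(b).round().tolist())
goal(s,[.5351,-.0812,.022],172.5)
```

```text
[-0.0862831  -0.14879647 -0.88741555] [-0.01173922  0.00021123  0.02176961]
wrist 0.62 8221
((12.368670463562012, -12.437843322753906), (110.37590789794922, 23.649845123291016), 69.31097412109375) [[-18.0, -60.0], [4.0, -68.0], [43.0, 35.0], [21.0, 43.0]]
scene 0.56 380
((35.871009826660156, 20.99500274658203), (187.19448852539062, 37.81346130371094), 70.23483276367188) [[-14.0, -61.0], [22.0, -73.0], [85.0, 103.0], [50.0, 115.0]]
tcp [ 0.5688 -0.1187  0.0218] toolx deg 151.16 tilt [-2.e-04  0.e+00 -1.e+00] delta tool [ 0.0476  0.0166 -0.0002] az -0.3725
```

View pics/w4.png

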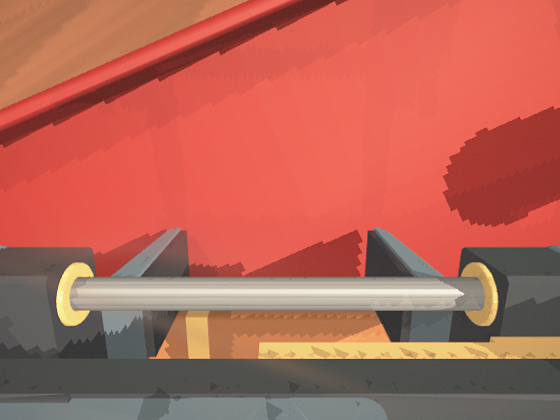

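The wrist view shows both fingertips (150,320 and 390,320) against the case's front face. The scene camera puts the case at about 20° slant with the tucked end still at shelf x of about 67 mm, under the step. Continue the swing.

Request:
jog_arm(
  series=[
    [[-0.0039,-0.0011,0,0,0,-0.031,0.0912],[-0.0039,-0.0011,0,0,0,-0.031,0.0912],[-0.0039,-0.0011,0,0,0,-0.031,0.0912],[-0.0039,-0.0011,0,0,0,-0.031,0.0912],[-0.0039,-0.0011,0,0,0,-0.031,0.0912],[-0.0039,-0.0011,0,0,0,-0.031,0.0912],[-0.0039,-0.0011,0,0,0,-0.031,0.0912],[-0.0039,-0.0011,0,0,0,-0.031,0.0912],[-0.0039,-0.0011,0,0,0,-0.031,0.0912],[-0.0039,-0.0011,0,0,0,-0.031,0.0912],[-0.0039,-0.0011,0,0,0,-0.031,0.0912],[-0.0039,-0.0011,0,0,0,-0.031,0.0912],[0,0,0,0,0,0,0.0912]],
  ],
)

```text
t: 16.8
position: [0.6085, -0.1461, 0.0219]
tool_rot: [[-0.991, 0.131, 0.0], [0.131, 0.991, -0.0], [-0.0, -0.0, -1.0]]
wrist_force: [-1.0, 0.5, -0.4]
opening: 0.997
grip_force: 0.0
```

```bash
cat > chk.py <<'E'
from h import *
s=r.state(); print(s["wrist_force"],sh(s["position"]))
p,d=r.snapshot("scene"); cv2.imwrite("pics/s_%d.png"%(s["t"]*10),cv2.resize(p[140:300,120:320,::-1],None,fx=3.5,fy=3.5))
for e in r.cut_out("scene","case")[:1]:
    Q=sh(pts("scene",e["pixels"],d)); Q=Q[abs(Q[:,2]-.047)<.006]; print(e["confidence"],len(Q))
    if len(Q)>5:
        b=cv2.minAreaRect((Q[:,:2]*1000).astype(np.float32)); print(b,cv2.boxPoints(b).round().tolist())
for o in ["bell","cup"]:
    for e in r.cut_out("scene",o)[:1]: print(o,pts("scene",e["pixels"],d).mean(0).round(3))
goal(s,[.5351,-.0812,.022],172.5)
E
python3 chk.py
```

```text
[-1.04358846  0.47704215 -0.40089891] [ 0.03124127 -0.02185044  0.02189255]
0.95 416
((66.93840789794922, 13.877609252929688), (35.03863525390625, 187.26300048828125), 1.1854979991912842) [[47.0, 107.0], [51.0, -80.0], [86.0, -79.0], [83.0, 108.0]]
cup [0.59  0.053 0.045]
tcp [ 0.6085 -0.1461  0.0219] toolx deg 172.46 tilt [ 0. -0. -1.] delta tool [ 0.0813  0.0547 -0.0001] az -0.0007
```

Request:
jog_arm(
  series=[
    [[-0.001,0,0,0,0,0,0.0912],[-0.001,0,0,0,0,0,0.0912],[-0.001,0,0,0,0,0,0.0912],[0,0,0,0,0,0,0.0912]],
  ],
)

```text
t: 17.4
position: [0.6114, -0.1465, 0.0219]
tool_rot: [[-0.991, 0.131, -0.0], [0.131, 0.991, 0.0], [0.0, -0.0, -1.0]]
wrist_force: [-1.6, 1.1, 1.3]
opening: 1.003
grip_force: 1.0
```

Request:
jog_arm(
  series=[
    [[-0.0005,0,0,0,0,0,0.0912],[-0.0005,0,0,0,0,0,0.0912],[0,0,0,0,0,0,0.0912]],
  ],
)

```text
t: 17.7
position: [0.6115, -0.1465, 0.0218]
tool_rot: [[-0.991, 0.131, -0.002], [0.131, 0.991, 0.0], [0.002, 0.0, -1.0]]
wrist_force: [-7.6, -0.3, 5.9]
opening: 0.999
grip_force: 3.9
```

Request:
jog_arm(
  series=[
    [[-0.0005,0,0,0,0,0,0.0912],[0,0,0,0,0,0,0.0912]],
  ],
)

```text
t: 17.9
position: [0.6115, -0.1465, 0.0217]
tool_rot: [[-0.991, 0.131, -0.003], [0.131, 0.991, 0.001], [0.003, 0.0, -1.0]]
wrist_force: [-11.0, 1.0, 7.7]
opening: 1.0
grip_force: 5.4
```

```bash
python3 chk.py; ls pics
```

```text
[-10.99926288   0.95324725   7.74265617] [ 0.03420295 -0.02182498  0.02167858]
0.74 289
((-11.971076965332031, 1.107330322265625), (427.26495361328125, 221.44483947753906), 89.98931884765625) [[-123.0, -213.0], [99.0, -213.0], [99.0, 215.0], [-123.0, 215.0]]
cup [0.591 0.054 0.044]
tcp [ 0.6115 -0.1465  0.0217] toolx deg 172.47 tilt [-3.e-03  6.e-04 -1.e+00] delta tool [ 0.0843  0.0547 -0.0001] az -0.0004
s_168.png
s_179.png
scene0.png
t2.png
top0.png
w1.png
w2.png
w3.png
w4.png
```

Request:
jog_arm(
  series=[
    [[0.002,0,0,0,0,0,0.0912],[0.008,0,0,0,0,0,0.0912],[0.015,0,0,0,0,0,0.0912],[0.005,0,-0.01,0,0,0,0.0912],[0,0,-0.03,0,0,0,0.0912],[0,0,-0.04,0,0,0,0.0912],[0,0,-0.04,0,0,0,0.0912],[0,0,-0.03,0,0,0,0.0912],[0.03,0,0,0,0,0,0.0912],[0.03,0,0,0,0,0,0.0912],[0,0,0,0,0,0,0.0912]],
  ],
)

```text
t: 19.2
position: [0.5209, -0.1344, 0.1725]
tool_rot: [[-0.991, 0.132, -0.0], [0.132, 0.991, 0.0], [0.0, 0.0, -1.0]]
wrist_force: [1.0, -0.8, -0.5]
opening: 1.0
grip_force: 0.0
```

```bash
python3 chk.py
python3 - <<'E'
from h import *
p,d=r.snapshot("top")
for o in ["case","bell","censer","fish_block"]:
  for e in r.cut_out("top",o)[:1]:
    P=pts("top",e["pixels"],d); print(o,e["confidence"],P.mean(0).round(3), sh(P)[:,:].min(0).round(3),sh(P).max(0).round(3))
E
ls pics/s_*; cp $(ls -t pics/s_*|head -1) pics/final.png
```

```text
[ 0.96966524 -0.77324824 -0.51866968] [-0.05720045 -0.0216085   0.17252214]
0.98 420
((67.8219223022461, 12.55841064453125), (33.330745697021484, 189.34120178222656), 0.45518091320991516) [[50.0, 107.0], [52.0, -82.0], [85.0, -82.0], [84.0, 107.0]]
bell [ 0.544 -0.281  0.052]
cup [0.591 0.054 0.044]
tcp [ 0.5209 -0.1344  0.1725] toolx deg 172.43 tilt [-5.e-04  1.e-04 -1.e+00] delta tool [-0.0072  0.0546  0.1505] az -0.0012
case 0.85 [ 0.655 -0.075  0.045] [0.053 0.001 0.019] [0.092 0.106 0.055]
bell 0.18 [ 0.655 -0.077  0.045] [-0.043 -0.002  0.016] [0.092 0.107 0.426]
censer 0.63 [ 0.305 -0.373  0.087] [-0.274 -0.336  0.001] [-0.212 -0.268  0.107]
fish_block 0.82 [0.676 0.304 0.074] [-0.022  0.387 -0.002] [0.119 0.519 0.095]
pics/s_168.png
pics/s_179.png
pics/s_192.png
```

View pics/final.png

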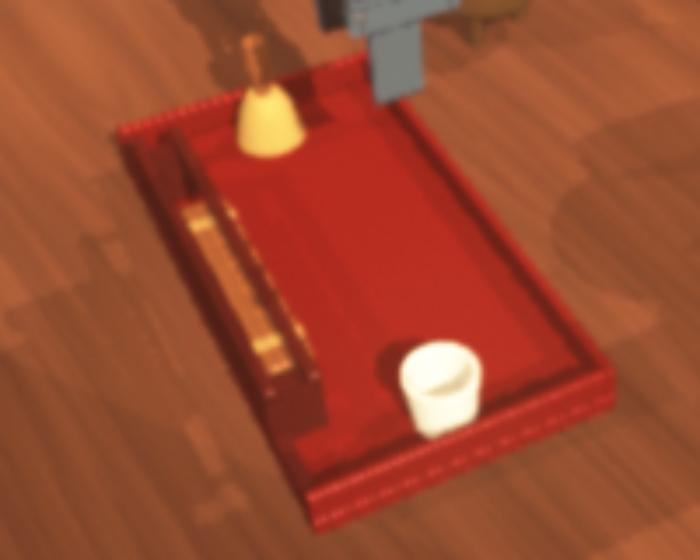

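The final view shows the case lying along the stop under the slats, from (205,185) to (370,280), between the legs. Bell and cup have not moved and the gripper is clear.

```bash
python3 -c "
from cell import r
print(r.close_job())"
```

```text
the job is handed in; nothing more can be done
None
```

I handed the job in at about 19 s: the case lies along the back stop under the step, between the legs, within about 0.5° of parallel by the camera. I saw no movement in the bell, cup or fish block. The arm partly hid the censer at the end, but nothing came near it.

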